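# Swap the battery packs on the charging dock

## Task

Swap the battery packs on the charging dock: press the charged, green-capped pack slowly and gently down until its push-push catch lets go and it pops up, lift it out and stand it in the empty pocket of the plywood rest; then put the flat, red-capped pack into the dock's bay and press it slowly and gently down until the catch holds it flush. Set the packs down softly, keep them upright, feel for the catch instead of forcing it, and leave the other things on the bench where they are.

Things in the scene. Friction and masses are not known exactly. Their poses are not given: they have to be found in the camera images.
- dock: Dark grey charging dock fixed to the bench, 111 x 84 x 84 mm (x, y, z); origin: centre of its underside, z up, -x its front (three small lamps). Upright bay open at the top, with a yellow sloped mouth. A sprung carriage with a push-push catch is inside: one press and release holds a pack down, flush with the dock's top; the next press and release lets it up again. At the start the green pack is held.
- carriage: Sprung carriage in the bay; origin: centre of its flat top, on which a pack stands, 40 mm below the dock's top when up (a pack then stands 20 mm out), 60 mm when held. Pressing a pack meets 3 to 7 N of spring; the catch works at 4 to 11 mm below flush (differs from dock to dock: feel for it at about 10 mm/s), then a stop of 14 N per mm follows within 1.5 mm. Stop at 11 to 14 N: over 25 N on the carriage breaks it.
- bay (a point): Centre of the bay's mouth, at the level of the dock's top; axes as the dock's. The bay is 52.4 mm (x) by 64.4 mm (y) inside, 1.2 mm wider than a pack on every side; the yellow mouth widens this by 3 mm a side over the top 4 mm. A pack inside has its x along the bay's x (or half a turn from it).
- pack_green: Charged battery pack: black upright block with a green cap, 50 x 62 x 60 mm (x, y, z), 0.2 kg, smooth flat sides; origin: centre of its underside, z up. At the start it is held in the bay, its top flush with the dock's, and cannot be gripped until it has popped up. Grip it across its 50 mm side (along x), fingertips 10 to 17 mm below its top.
- pack_red: Flat (empty) battery pack: same as the green one, but with a red cap. At the start it stands in the left (+y) pocket of the plywood rest. Put it in the bay with the hand holding its top 15 mm, let go when it stands on the raised carriage (underside 40 mm below the dock's top), then press on its top with closed fingers.
- rest: Plywood rest fixed to the bench, 72 x 156 x 30 mm (x, y, z), with two open pockets side by side along its y; origin: centre of its underside. Each pocket is 56 mm (x) by 68 mm (y) inside, its floor 6 mm above the bench, its walls 24 mm high above the floor; the pocket centres are 72 mm apart.
- pocket_right (a point): Centre of the floor of the right (-y) pocket of the rest, empty at the start: the green pack goes here; axes as the rest's.
- pocket_left (a point): Centre of the floor of the left (+y) pocket of the rest, where the red pack stands at the start; axes as the rest's.
- glue_bottle: Dark blue glue bottle with a red nozzle, 40 x 40 x 85 mm, upright on the bench, loose; origin at the centre of its underside. To be left alone.
- parts_jar: Glass jar of small parts with a grey lid, 52 x 52 x 62 mm, loose on the bench; origin at the centre of its underside. To be left alone.
- putty_tube: Short blue tube, 29 x 61 x 26 mm, lying loose on the bench; origin at the centre of its underside. To be left alone.
There are look-alikes about, which are no part of the job. Leave any yellow look-alike of the pack_green alone.

How it is judged (in metres and radians):
On the way, in this order (a step that is already met when the one before it is completed fails the run):
1. the green pack has been pressed, released by the catch and stands popped up in the bay (z of pack_green in the frame of bay between -0.045 and -0.03 m and horizontal distance between pack_green and bay below 0.006 m), for 0.2 s.
2. the green pack stands upright on the floor of the empty (right) pocket of the rest (horizontal distance between pack_green and pocket_right below 0.008 m and z of pack_green in the frame of pocket_right below 0.004 m and angle between pack_green's own z axis and vertical below 0.1 rad), for 0.2 s.
At the end, for the whole second after the job is handed in: The red pack is held down by the catch in the dock's bay, upright, its top flush with the dock's top within 2.5 mm and centred within 5 mm; the green pack stands upright on the floor of the right pocket of the rest (within 8 mm of its centre and 4 mm of its floor). Both at rest (all of step 2 and horizontal distance between pack_red and bay below 0.005 m and z of pack_red in the frame of bay between -0.0625 and -0.0575 m and angle between pack_red's own z axis and vertical below 0.06 rad and linear speed of each of pack_green, pack_red below 0.02 m/s); the robot touches nothing.
It fails at once if the catch is overloaded: a pack is pushed on the carriage with more than 25 N (contact force between any of pack_green, pack_red and carriage above 25 N).
It fails at once if a pack is dropped or rammed on the rest (more than 60 N) (contact force between any of pack_green, pack_red and rest above 60 N).
It fails at once if a pack is tipped by more than 30 degrees (angle between any of pack_green, pack_red's own z axis and vertical above 0.52 rad).
It fails at once if the glue bottle, the parts jar or the putty tube is moved by more than 20 mm (distance of any of glue_bottle, parts_jar, putty_tube from where it was at the start of the episode above 0.02 m).
It also fails if it takes over 72 s, if anything falls off the work surface, if the arm or the gripper's body presses on something with over 40 N, if the wrist force passes 120 N, or if a joint passes its speed limit or range.

## Robot

A 6-joint arm with a two-finger parallel gripper is mounted at the origin on a cart in front of the work surface, level with it; the furniture and walls round the work are solid. World frame = base frame: x ahead of the robot, y to its left, z up, the work surface at z = 0. Lengths are in mm, angles in rad, forces in N, time in s.
With the tool pointing down it reaches from about 300 to 750 mm from the base axis. Payload 8.5 kg.
Tool frame: the origin (TCP) lies at the very end of the fingers, on their centre line; the grasp point (between the pads) lies 19 mm behind it (ctrl.grip_point_offset is the distance from the TCP to the grasp point, in mm); z points along the fingers, y is the line along which they close (so a half turn about z gives the same grasp; the last joint's range is limited). The gripper opens to 88 mm and grips with 3 to 60 N. Pads are 18 mm wide; open, the fingers measure 123 mm over their backs; the gripper's body (75 mm by 187 mm) begins 45 mm behind the grasp point.
Start: joints at [1.043, 0.381, 1.297, -0, 1.464, -0.215], TCP at [169.239, 523.296, 238.748] pointing down, gripper open.
Joint ranges: [-3.11, 3.11], [-0.89, 2.33], [0.22, 2.48], [-1.42, 4.56], [0.17, 2.85], [-2.88, 2.88]. Speed limits (rad/s): [2.39, 2.39, 3.14, 3.14, 3.14, 3.14].

## Interface

Orientations are given as a rotation vector (axis times angle).
In Python, from cell import ctrl gives the robot as it stands.
- The arm moves only by the tool send_rows, never from a script. Its argument "moves" is a list of rows, each an object of numbers: "x", "y", "z": the shift along the tool's x, y, z scaled (see below); "wx", "wy", "wz": the turn, a rotation vector about the tool's x, y, z scaled (see below); "claw": the opening, from 0 (shut) to 1 (fully open). A call has 1 to 8 rows; each row is the pose to reach, as a shift and turn from the pose commanded when the call began, along the tool's axes at that moment; what a row does not reach only later rows make up. The controller multiplies each number of a shift by 1 m and each number of a turn by 60 degrees. A row lasts 1/10 s, in which the tool goes at most 50 mm and 8.59 degrees, less where a joint would pass 70% of its speed; a pose out of reach is approached as far as the arm can. A call with a number of a shift or a turn outside -1 to 1 is refused whole. A call with a gripper value outside its range is refused whole. The fingers move at their own pace and stop on an object; "force" is the grip in N (left out, the last holds). Time passes only in rows, so rows that repeat a pose let the fingers close. It gives the time, the measured TCP pose, the force and the opening at its end, in the units of the state.
- ctrl.get_obs(): the state, without advancing time (a new reading comes with each control period).
- ctrl.read_camera(name): name is "scene" or "top" or "wrist"; returns a dict with "frame" (480x640x3 uint8, blue, green, red), "fx", "fy", "cx", "cy" (pixels), "k1" (the pictures are not rectified: a ray, as slopes to the right and down, at radius r is drawn at 1 + k1 r^2 times it, then the intrinsics apply), "R" (3x3) and "t" (3): a world point X has camera coordinates R X + t; the wrist camera has in their place "T_tool_cam" (4x4, takes a point from camera to tool coordinates, whose origin is the TCP and whose axes are the flange's). Camera axes: x right, y down, z forward; pixel columns grow to the right and rows downward; lengths in mm; the calibration is good to about 2 mm. A picture is of the moment at which its call begins: read the wrist's pose just before it. There is no depth.
- ctrl.close_job(): hands the job in, once; it reports no verdict.
Trained networks look in the newest picture that a camera, given by its name, has taken for a name from the list of things; names that differ only in an ending like _2 or _b are one class to them, and where a whole thing is asked for, a point or a joint stands for the part that bears it (a point fixed in the world has none). Each returns a list of dicts, best first, with "conf" (0 to 1); they miss things now and then, are a little off and sometimes report something else, mostly with a low value. They report only what shows in the picture. A call takes as long as a camera call. They do not tell look-alikes from the thing itself.
- ctrl.spot_in(camera, label): "at" ([x, y, z] in mm, in the coordinates of the camera as it stood for that picture, good to about 4 mm: the middle of the surface that is visible of it).
The state is a dict: "time": time; "joint_pos": joint angles; "dq": joint speeds; "joint_torque": joint torques, N m; "tool_pos": TCP position; "eef_rot": TCP orientation; "force": force on the tool from outside, world axes, zero at the start; "wrist_torque": the same for the moment, N m; "gripper_width": finger opening in mm.
Only numpy, scipy, OpenCV 4.12 (cv2) and the standard library are available. Lean on these libraries where they do the work, as an engineer would, in place of code of your own. Each camera call takes 0.05 s, during which the arm holds its last target. There are 200 camera calls.

## Working session

There is one attempt and no reset: what is moved stays moved. The work goes in short steps, Python scripts to look and compute and a tool call to move; the robot and the scene stay as the last step left them, time stands still between calls to the robot, and variables do not carry over. Pictures are saved under pics/ and viewed, on a budget of 10 in all, crops included, one or two more only if the job needs it, and the job is handed in when it is done.

Besides the shell and the picture viewer there is one more tool, called after "Request:" by a JSON object that holds its "api" and its "payload", one argument or row to a line. send_rows: Moves the arm, as the interface text tells. Its arguments: {"type":"object","properties":{"moves":{"type":"array","items":{"type":"object","properties":{"x":{"type":"number","minimum":-1,"maximum":1},"y":{"type":"number","minimum":-1,"maximum":1},"z":{"type":"number","minimum":-1,"maximum":1},"wx":{"type":"number","minimum":-1,"maximum":1},"wy":{"type":"number","minimum":-1,"maximum":1},"wz":{"type":"number","minimum":-1,"maximum":1},"claw":{"type":"number"}}}},"force":{"type":"number"}},"required":["moves"]}

```bash
mkdir -p pics
cat > h.py <<'E'
import numpy as np, cv2
from scipy.spatial.transform import Rotation as Ro
from cell import ctrl
def cam(n):
    o=ctrl.get_obs(); c=ctrl.read_camera(n)
    if 'R' in c and c.get('R') is not None:
        R=np.array(c['R']);t=np.array(c['t']); c['Rw']=R.T; c['o']=-R.T@t
    else:
        T=np.array(c['T_tool_cam']); Rt=Ro.from_rotvec(o['eef_rot']).as_matrix()
        c['Rw']=Rt@T[:3,:3]; c['o']=Rt@T[:3,3]+np.array(o['tool_pos'])
    return c
def K(c): return np.array([[c['fx'],0,c['cx']],[0,c['fy'],c['cy']],[0,0,1.]]),np.array([c['k1'],0,0,0.])
def px2w(c,uv,z):
    k,d=K(c); p=cv2.undistortPoints(np.array(uv,float).reshape(-1,1,2),k,d).reshape(-1,2)
    r=np.c_[p,np.ones(len(p))]@c['Rw'].T
    return c['o']+r*((z-c['o'][2])/r[:,2])[:,None]
def w2px(c,X):
    k,d=K(c); Xc=(np.array(X,float).reshape(-1,3)-c['o'])@c['Rw']
    return cv2.projectPoints(Xc,np.zeros(3),np.zeros(3),k,d)[0].reshape(-1,2)
def spots(c,n,labels):
    for l in labels:
        for s in ctrl.spot_in(n,l)[:4]:
            X=c['Rw']@np.array(s['at'])+c['o']; print(n,l,round(s['conf'],2),X.round(0),w2px(c,X).round(0))
E
python3 - <<'E'
from h import *
o=ctrl.get_obs(); print({k:np.round(v,3) for k,v in o.items()})
for n in ('top','scene'):
    c=cam(n); cv2.imwrite(f'pics/{n}0.png',c['frame']); print(n,c['o'].round(0))
    spots(c,n,['dock','pack_green','pack_red','rest','glue_bottle','parts_jar','putty_tube'])
E
```

```text
{'time': np.float64(0.0), 'joint_pos': array([ 1.043,  0.381,  1.298,  0.   ,  1.464, -0.215]), 'dq': array([-0.001,  0.001,  0.   , -0.001, -0.001, -0.001]), 'joint_torque': array([ 0.0000e+00, -4.3794e+01, -2.2455e+01,  7.1000e-02,  3.5000e-02,
       -0.0000e+00]), 'tool_pos': array([169.107, 523.073, 238.155]), 'eef_rot': array([-4.890e-01, -3.103e+00,  2.000e-03]), 'force': array([-0.604, -0.197, -0.91 ]), 'wrist_torque': array([ 0.012, -0.021, -0.028]), 'gripper_width': np.float64(87.915)}
top [ 343.   21. 1085.]
top dock 0.82 [528. 141.  83.] [[263. 236.]]
top dock 0.63 [ 666. -180.   27.] [[413. 182.]]
top pack_green 0.85 [373. 160.  60.] [[252. 313.]]
top pack_green 0.71 [499. 148.  86.] [[259. 250.]]
top pack_green 0.65 [507. 268.  60.] [[203. 247.]]
top pack_green 0.63 [512.  33.  59.] [[315. 247.]]
top pack_red 0.72 [526. 142.  87.] [[262. 237.]]
top pack_red 0.71 [542. -98.  65.] [[378. 233.]]
top rest 0.74 [ 537. -161.   17.] [[405. 240.]]
top rest 0.4 [658.  39.  38.] [[314. 183.]]
top rest 0.33 [ 666. -180.   25.] [[413. 182.]]
top glue_bottle 0.52 [659.  35.  36.] [[316. 182.]]
top parts_jar 0.92 [669. 150.  64.] [[262. 173.]]
top putty_tube 0.54 [ 669. -179.   25.] [[412. 181.]]
scene [ -73. -482.  467.]
scene dock 0.88 [488. 114.  58.] [[277. 250.]]
scene pack_green 0.93 [357. 140.  41.] [[217. 276.]]
scene pack_green 0.83 [496. 143.  88.] [[269. 231.]]
scene pack_green 0.75 [487. 261.  44.] [[231. 235.]]
scene pack_green 0.65 [501.  21.  46.] [[316. 268.]]
scene pack_red 0.57 [ 528. -112.   56.] [[382. 282.]]
scene rest 0.62 [ 518. -158.   17.] [[398. 312.]]
scene glue_bottle 0.77 [660.  33.  32.] [[359. 246.]]
scene parts_jar 0.64 [661. 132.  39.] [[325. 230.]]
scene putty_tube 0.65 [ 659. -186.   22.] [[449. 284.]]
```

Run:
```python
import cv2
t=cv2.imread('pics/top0.png'); cv2.imwrite('pics/top0c.png',cv2.resize(t[140:350,180:460],None,fx=2.8,fy=2.8,interpolation=2))
```

```text
(no output)
```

View pics/top0c.png

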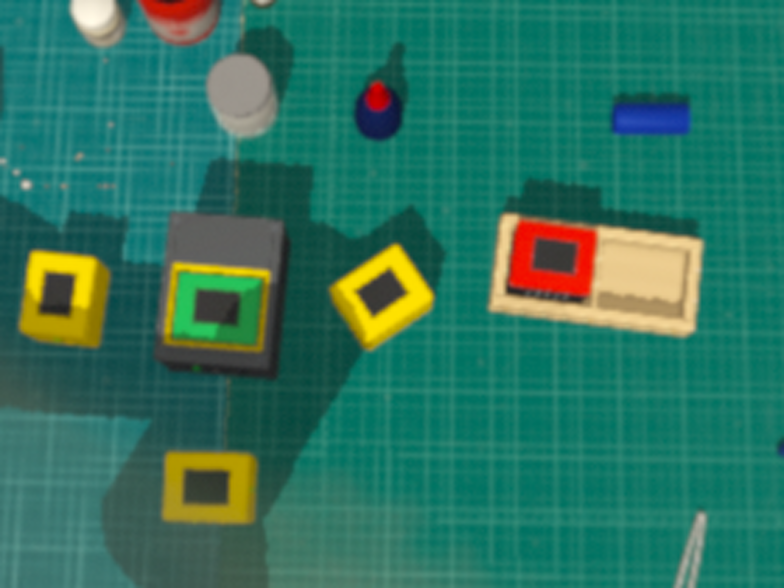

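View pics/scene0.png

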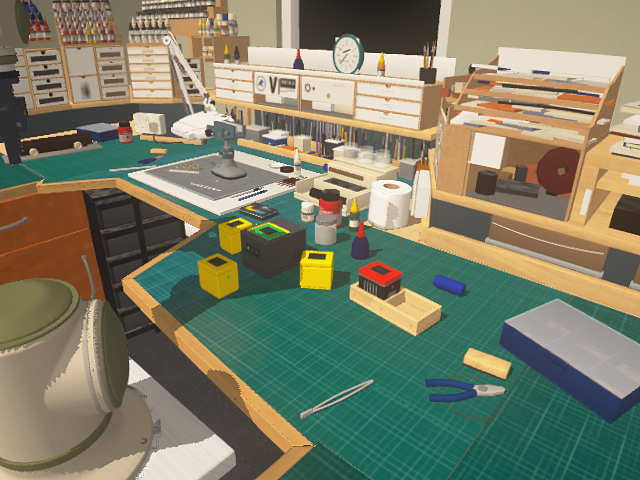

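The three yellow-capped blocks are look-alikes: top-image px (203,247), (315,247) and (252,313). The green cap in the dock at (257,250) is `pack_green`, and the red cap in the rest's left pocket at (377,232) is `pack_red`. The right pocket, at about (408,240), is empty. I'll go above the dock for a wrist view.

```bash
cat >> h.py <<'E'
def plan(x,y,z,yaw):
    "row for TCP target, tool down, tool y at world angle yaw (deg); no claw"
    o=ctrl.get_obs(); Rc=Ro.from_rotvec(o['eef_rot']).as_matrix(); a=np.deg2rad(yaw)
    yv=np.array([np.cos(a),np.sin(a),0]); zv=np.array([0,0,-1.]); Rt=np.c_[np.cross(yv,zv),yv,zv]
    s=Rc.T@(np.array([x,y,z])-o['tool_pos'])/1000; w=Ro.from_matrix(Rc.T@Rt).as_rotvec()/np.pi*3
    print('shift',s.round(4),'turn',w.round(4))
E
python3 -c "
from h import *
plan(470,145,300,0)
print(np.array(ctrl.read_camera('wrist')['T_tool_cam']).round(3))"
```

```text
shift [-0.4026 -0.2674 -0.0612] turn [ 0.     -0.      1.2013]
[[ 0.00000e+00 -9.46000e-01 -3.25000e-01  8.66730e+01]
 [ 1.00000e+00  1.00000e-03 -1.00000e-03 -3.60000e-01]
 [ 1.00000e-03 -3.25000e-01  9.46000e-01 -1.44688e+02]
 [ 0.00000e+00  0.00000e+00  0.00000e+00  1.00000e+00]]
```

Request:
{"api": "send_rows", "payload": {
  "moves": [
    {"x":-0.39,"y":-0.27,"z":-0.06,"wz":0.99,"claw":0},
    {"x":-0.39,"y":-0.27,"z":-0.06,"wz":0.99},
    {"x":-0.39,"y":-0.27,"z":-0.06,"wz":0.99},
    {"x":-0.39,"y":-0.27,"z":-0.06,"wz":0.99},
    {"x":-0.39,"y":-0.27,"z":-0.06,"wz":0.99},
    {"x":-0.39,"y":-0.27,"z":-0.06,"wz":0.99},
    {"x":-0.39,"y":-0.27,"z":-0.06,"wz":0.99},
    {"x":-0.39,"y":-0.27,"z":-0.06,"wz":0.99}
  ]
}}

```text
schema error: expected keys x, y, z, wx, wy, wz, claw
```

```bash
python3 -c "
from h import *
plan(500,172,300,0)"
```

```text
shift [-0.4228 -0.2325 -0.0612] turn [0.     0.     1.2013]
```

Request:
{"api": "send_rows", "payload": {
  "moves": [
    {"x":-0.42,"y":-0.23,"z":-0.06,"wx":0,"wy":0,"wz":0.99,"claw":0},
    {"x":-0.42,"y":-0.23,"z":-0.06,"wx":0,"wy":0,"wz":0.99,"claw":0},
    {"x":-0.42,"y":-0.23,"z":-0.06,"wx":0,"wy":0,"wz":0.99,"claw":0},
    {"x":-0.42,"y":-0.23,"z":-0.06,"wx":0,"wy":0,"wz":0.99,"claw":0},
    {"x":-0.42,"y":-0.23,"z":-0.06,"wx":0,"wy":0,"wz":0.99,"claw":0},
    {"x":-0.42,"y":-0.23,"z":-0.06,"wx":0,"wy":0,"wz":0.99,"claw":0},
    {"x":-0.42,"y":-0.23,"z":-0.06,"wx":0,"wy":0,"wz":0.99,"claw":0},
    {"x":-0.42,"y":-0.23,"z":-0.06,"wx":0,"wy":0,"wz":0.99,"claw":0}
  ]
}}

```text
time: 1.65
tool_pos: [442.9, 233.0, 288.9]
eef_rot: [1.967, 2.449, 0.001]
force: [0.4, 0.9, -0.4]
gripper_width: 26.4
```

```bash
python3 -c "
from h import *
plan(500,172,300,0)"
```

```text
shift [-0.0719  0.0426 -0.011 ] turn [ 4.000e-04 -1.000e-04  2.074e-01]
```

Request:
{"api": "send_rows", "payload": {
  "moves": [
    {"x":-0.072,"y":0.043,"z":-0.011,"wx":0,"wy":0,"wz":0.207,"claw":0},
    {"x":-0.072,"y":0.043,"z":-0.011,"wx":0,"wy":0,"wz":0.207,"claw":0},
    {"x":-0.072,"y":0.043,"z":-0.011,"wx":0,"wy":0,"wz":0.207,"claw":0},
    {"x":-0.072,"y":0.043,"z":-0.011,"wx":0,"wy":0,"wz":0.207,"claw":0}
  ]
}}

```text
time: 2.05
tool_pos: [499.5, 173.8, 299.2]
eef_rot: [-2.216, -2.226, 0.001]
force: [0.1, 0.7, 0.5]
gripper_width: 0.4
```

Run:
```python
from h import *
o=ctrl.get_obs(); print(o['tool_pos'],o['force'],o['gripper_width'])
c=cam('wrist'); cv2.imwrite('pics/w1.png',c['frame']); spots(c,'wrist',['dock','pack_green'])
hsv=cv2.cvtColor(c['frame'],cv2.COLOR_BGR2HSV)
cen=w2px(c,[510,148,84])[0]; print(cen)
```

```text
[499.49129608 173.83267339 299.20910654] [0.13594432 0.70946131 0.48337858] 0.3906285206785124
wrist dock 0.71 [526. 163.  83.] [[347. 218.]]
wrist pack_green 0.98 [499. 154.  82.] [[321. 225.]]
wrist pack_green 0.74 [510. 280.  60.] [[333.  99.]]
wrist pack_green 0.69 [516.  58.  37.] [[334. 288.]]
wrist pack_green 0.56 [374. 162.  57.] [[210. 212.]]
[331.60598176 231.57268586]
```

View pics/w1.png

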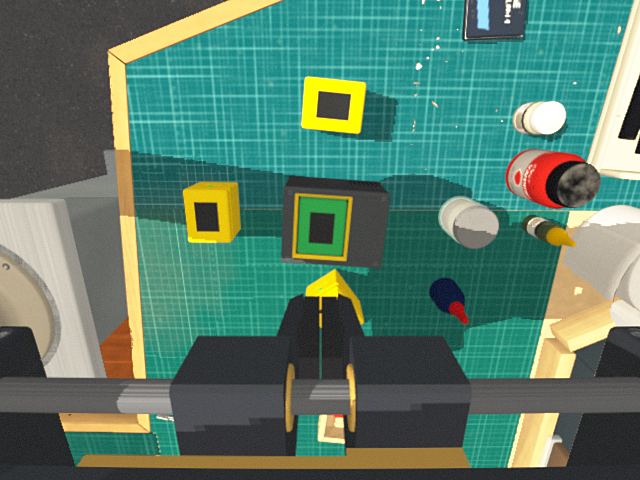

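The wrist view shows the green cap at (321,228) inside the yellow mouth, with the dock upright around it. Next I'll fit the cap.

```bash
cat >> h.py <<'E'
def cap(c,hues,uv,z,r=75):
    "fit a cap: list of (lo,hi) hue; nearest blob to uv; centre + yaw (deg) of its short side at height z"
    hsv=cv2.cvtColor(c['frame'],cv2.COLOR_BGR2HSV); m=np.zeros(hsv.shape[:2],np.uint8)
    for lo,hi in hues: m|=cv2.inRange(hsv,(lo,140,60),(hi,255,255))
    w=np.zeros_like(m); cv2.circle(w,tuple(int(v) for v in uv),r,255,-1); m&=w
    cs=cv2.findContours(m,cv2.RETR_EXTERNAL,cv2.CHAIN_APPROX_NONE)[0]; k=max(cs,key=cv2.contourArea)
    P=px2w(c,k.reshape(-1,2),z)[:,:2].astype(np.float32); (cx,cy),(a,b),an=cv2.minAreaRect(P)
    if a>b: a,b,an=b,a,an+90
    an=(an+90)%180-90
    print('cap',round(cx,1),round(cy,1),'size',round(a,1),round(b,1),'yaw',round(an,1)); return k
E
python3 - <<'E'
from h import *
for n,uv in (('wrist',(321,228)),('top',(257,250))):
    c=cam(n); cap(c,[(58,82)],uv,84,45 if n=='wrist' else 25)
    cap(c,[(18,34)],uv,84,46 if n=='wrist' else 30)
    if n=='wrist': print(cv2.cvtColor(c['frame'],cv2.COLOR_BGR2HSV)[[228,205,228,150],[300,321,296,300]])
E
```

```text
cap 499.0 153.1 size 49.3 61.3 yaw -3.6
cap 498.9 151.9 size 60.0 71.9 yaw -3.7
[[ 68 180 156]
 [ 67 182 161]
 [ 24 227 216]
 [ 87 160 164]]
cap 500.0 147.0 size 47.8 50.9 yaw -3.2
cap 500.5 145.3 size 60.2 60.9 yaw 86.2
```

```bash
python3 -c "
from h import *
plan(499,153,92,-3.6)"
```

```text
shift [-0.022   0.      0.2076] turn [ 0.0001 -0.0001  0.0663]
```

Request:
{"api": "send_rows", "payload": {
  "moves": [
    {"x":-0.022,"y":0,"z":0.05,"wx":0,"wy":0,"wz":0.066,"claw":0},
    {"x":-0.022,"y":0,"z":0.1,"wx":0,"wy":0,"wz":0.066,"claw":0},
    {"x":-0.022,"y":0,"z":0.15,"wx":0,"wy":0,"wz":0.066,"claw":0},
    {"x":-0.022,"y":0,"z":0.185,"wx":0,"wy":0,"wz":0.066,"claw":0},
    {"x":-0.022,"y":0,"z":0.203,"wx":0,"wy":0,"wz":0.066,"claw":0},
    {"x":-0.022,"y":0,"z":0.207,"wx":0,"wy":0,"wz":0.066,"claw":0},
    {"x":-0.022,"y":0,"z":0.207,"wx":0,"wy":0,"wz":0.066,"claw":0}
  ]
}}

```text
time: 3.0
tool_pos: [499.6, 152.4, 92.8]
eef_rot: [-2.291, -2.15, -0.0]
force: [0.0, 1.3, 1.0]
gripper_width: 0.4
```

Request:
{"api": "send_rows", "payload": {
  "moves": [
    {"x":0,"y":0,"z":0.003,"wx":0,"wy":0,"wz":0,"claw":0},
    {"x":0,"y":0,"z":0.005,"wx":0,"wy":0,"wz":0,"claw":0},
    {"x":0,"y":0,"z":0.007,"wx":0,"wy":0,"wz":0,"claw":0},
    {"x":0,"y":0,"z":0.008,"wx":0,"wy":0,"wz":0,"claw":0},
    {"x":0,"y":0,"z":0.009,"wx":0,"wy":0,"wz":0,"claw":0},
    {"x":0,"y":0,"z":0.01,"wx":0,"wy":0,"wz":0,"claw":0},
    {"x":0,"y":0,"z":0.011,"wx":0,"wy":0,"wz":0,"claw":0},
    {"x":0,"y":0,"z":0.012,"wx":0,"wy":0,"wz":0,"claw":0}
  ]
}}

```text
time: 3.8
tool_pos: [499.7, 152.0, 80.8]
eef_rot: [2.292, 2.148, 0.001]
force: [-1.3, -0.3, 5.5]
gripper_width: 0.5
```

Request:
{"api": "send_rows", "payload": {
  "moves": [
    {"x":0,"y":0,"z":0.001,"wx":0,"wy":0,"wz":0,"claw":0},
    {"x":0,"y":0,"z":0.002,"wx":0,"wy":0,"wz":0,"claw":0}
  ]
}}

```text
time: 4.0
tool_pos: [499.7, 152.0, 78.9]
eef_rot: [2.292, 2.148, 0.001]
force: [-3.1, 0.4, 5.9]
gripper_width: 0.6
```

Request:
{"api": "send_rows", "payload": {
  "moves": [
    {"x":0,"y":0,"z":0.001,"wx":0,"wy":0,"wz":0,"claw":0}
  ]
}}

```text
time: 4.1
tool_pos: [499.7, 152.0, 77.9]
eef_rot: [2.292, 2.148, 0.001]
force: [-1.7, -0.0, 5.7]
gripper_width: 0.1
```

Request:
{"api": "send_rows", "payload": {
  "moves": [
    {"x":0,"y":0,"z":0.001,"wx":0,"wy":0,"wz":0,"claw":0}
  ]
}}

```text
time: 4.2
tool_pos: [499.7, 152.0, 77.0]
eef_rot: [2.292, 2.148, 0.001]
force: [-4.5, -0.9, 12.0]
gripper_width: 0.4
```

Request:
{"api": "send_rows", "payload": {
  "moves": [
    {"x":0,"y":0,"z":-0.002,"wx":0,"wy":0,"wz":0,"claw":0},
    {"x":0,"y":0,"z":-0.005,"wx":0,"wy":0,"wz":0,"claw":0},
    {"x":0,"y":0,"z":-0.01,"wx":0,"wy":0,"wz":0,"claw":0},
    {"x":0,"y":0,"z":-0.015,"wx":0,"wy":0,"wz":0,"claw":0},
    {"x":0,"y":0,"z":-0.02,"wx":0,"wy":0,"wz":0,"claw":0}
  ]
}}

```text
time: 4.7
tool_pos: [499.7, 152.0, 97.0]
eef_rot: [2.292, 2.148, 0.0]
force: [-0.4, 0.7, 0.5]
gripper_width: 0.5
```

Request:
{"api": "send_rows", "payload": {
  "moves": [
    {"x":0,"y":0,"z":-0.03,"wx":0,"wy":0,"wz":0,"claw":0},
    {"x":0.01,"y":0,"z":-0.07,"wx":0,"wy":0,"wz":0,"claw":0},
    {"x":0.02,"y":0,"z":-0.12,"wx":0,"wy":0,"wz":0,"claw":1},
    {"x":0.02,"y":0,"z":-0.12,"wx":0,"wy":0,"wz":0,"claw":1}
  ]
}}

```text
time: 5.1
tool_pos: [502.9, 173.0, 222.3]
eef_rot: [2.286, 2.145, 0.014]
force: [0.5, 0.5, -0.9]
gripper_width: 14.6
```

Run:
```python
from h import *
print(ctrl.get_obs()['tool_pos'])
c=cam('wrist'); uv=w2px(c,[499,152,95])[0]; print(uv)
cap(c,[(58,80)],uv,104,90); cap(c,[(58,80)],uv,84,90); cv2.imwrite('pics/w2.png',c['frame'])
```

```text
[502.89209786 173.01668832 222.31828818]
[317.41757396 257.74902991]
cap 498.8 153.4 size 47.9 61.8 yaw -3.8
cap 498.3 145.4 size 51.5 66.4 yaw -3.8
```

View pics/w2.png

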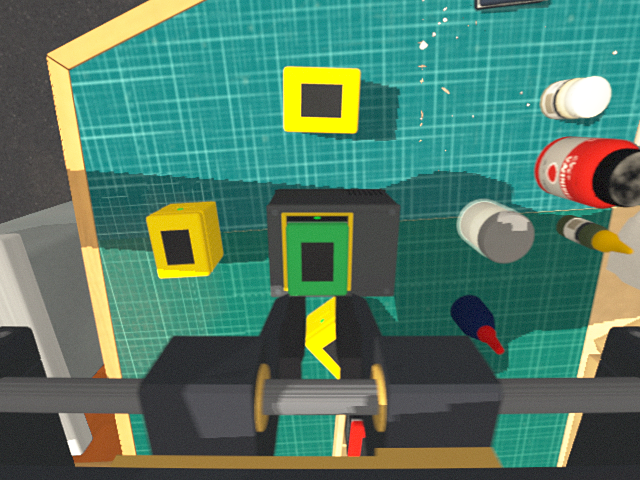

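The green pack has popped up: its cap at (317,258) overlaps the mouth and the fit matches z≈104. Now I'll grip it.

```bash
python3 -c "
from h import *
plan(499,153,91,-3.7)"
```

```text
shift [-0.0197 -0.0024  0.1282] turn [ 0.0057 -0.0009  0.0007]
```

Request:
{"api": "send_rows", "payload": {
  "force": 20,
  "moves": [
    {"x":-0.02,"y":-0.002,"z":0.02,"wx":0,"wy":0,"wz":0,"claw":1},
    {"x":-0.02,"y":-0.002,"z":0.05,"wx":0,"wy":0,"wz":0,"claw":1},
    {"x":-0.02,"y":-0.002,"z":0.08,"wx":0,"wy":0,"wz":0,"claw":1},
    {"x":-0.02,"y":-0.002,"z":0.09,"wx":0,"wy":0,"wz":0,"claw":1},
    {"x":-0.02,"y":-0.002,"z":0.09,"wx":0,"wy":0,"wz":0,"claw":1},
    {"x":-0.02,"y":-0.002,"z":0.09,"wx":0,"wy":0,"wz":0,"claw":1},
    {"x":-0.02,"y":-0.002,"z":0.09,"wx":0,"wy":0,"wz":0,"claw":1},
    {"x":-0.02,"y":-0.002,"z":0.09,"wx":0,"wy":0,"wz":0,"claw":1}
  ]
}}

```text
time: 5.95
tool_pos: [498.1, 152.2, 127.4]
eef_rot: [2.291, 2.148, 0.002]
force: [0.1, 0.0, 0.4]
gripper_width: 82.3
```

```bash
python3 -c "
from h import *
plan(499,153,91,-3.7)"
```

```text
shift [0.0008 0.0008 0.0364] turn [ 0.0018 -0.0002  0.0001]
```

Request:
{"api": "send_rows", "payload": {
  "force": 20,
  "moves": [
    {"x":0.001,"y":0.001,"z":0.018,"wx":0,"wy":0,"wz":0,"claw":1},
    {"x":0.001,"y":0.001,"z":0.03,"wx":0,"wy":0,"wz":0,"claw":1},
    {"x":0.001,"y":0.001,"z":0.036,"wx":0,"wy":0,"wz":0,"claw":1},
    {"x":0.001,"y":0.001,"z":0.036,"wx":0,"wy":0,"wz":0,"claw":0.4},
    {"x":0.001,"y":0.001,"z":0.036,"wx":0,"wy":0,"wz":0,"claw":0.4},
    {"x":0.001,"y":0.001,"z":0.036,"wx":0,"wy":0,"wz":0,"claw":0.4},
    {"x":0.001,"y":0.001,"z":0.036,"wx":0,"wy":0,"wz":0,"claw":0.4},
    {"x":0.001,"y":0.001,"z":0.036,"wx":0,"wy":0,"wz":0,"claw":0.4}
  ]
}}

```text
time: 6.75
tool_pos: [499.2, 153.1, 90.9]
eef_rot: [2.291, 2.148, 0.002]
force: [11.4, -1.6, 1.8]
gripper_width: 50.2
```

Request:
{"api": "send_rows", "payload": {
  "moves": [
    {"x":0,"y":0.001,"z":-0.001,"wx":0,"wy":0,"wz":0,"claw":0.4},
    {"x":0,"y":0.001,"z":-0.004,"wx":0,"wy":0,"wz":0,"claw":0.4},
    {"x":0,"y":0.001,"z":-0.008,"wx":0,"wy":0,"wz":0,"claw":0.4}
  ]
}}

```text
time: 7.05
tool_pos: [499.5, 153.0, 98.5]
eef_rot: [-2.292, -2.148, 0.001]
force: [0.4, -0.2, -2.8]
gripper_width: 49.6
```

```bash
python3 -c "
from h import *
plan(535,-180,300,-5)"
```

```text
shift [-0.33    0.0567 -0.2015] turn [-0.0009  0.0001  0.0216]
```

Request:
{"api": "send_rows", "payload": {
  "moves": [
    {"x":0,"y":0,"z":-0.02,"wx":0,"wy":0,"wz":0,"claw":0.4},
    {"x":0,"y":0,"z":-0.05,"wx":0,"wy":0,"wz":0,"claw":0.4},
    {"x":-0.005,"y":0,"z":-0.08,"wx":0,"wy":0,"wz":0,"claw":0.4},
    {"x":-0.03,"y":0.01,"z":-0.11,"wx":0,"wy":0,"wz":0,"claw":0.4},
    {"x":-0.065,"y":0.02,"z":-0.14,"wx":0,"wy":0,"wz":0.02,"claw":0.4},
    {"x":-0.1,"y":0.03,"z":-0.165,"wx":0,"wy":0,"wz":0.02,"claw":0.4},
    {"x":-0.14,"y":0.035,"z":-0.18,"wx":0,"wy":0,"wz":0.02,"claw":0.4},
    {"x":-0.18,"y":0.04,"z":-0.2,"wx":0,"wy":0,"wz":0.02,"claw":0.4}
  ]
}}

```text
time: 7.85
tool_pos: [527.4, -30.5, 299.1]
eef_rot: [-2.313, -2.124, 0.001]
force: [0.9, -0.0, -3.0]
gripper_width: 49.7
```

Request:
{"api": "send_rows", "payload": {
  "moves": [
    {"x":-0.04,"y":0.005,"z":0,"wx":0,"wy":0,"wz":0,"claw":0.4},
    {"x":-0.08,"y":0.01,"z":0,"wx":0,"wy":0,"wz":0,"claw":0.4},
    {"x":-0.12,"y":0.015,"z":0,"wx":0,"wy":0,"wz":0,"claw":0.4},
    {"x":-0.14,"y":0.017,"z":0,"wx":0,"wy":0,"wz":0,"claw":0.4},
    {"x":-0.15,"y":0.017,"z":0,"wx":0,"wy":0,"wz":0,"claw":0.4},
    {"x":-0.15,"y":0.017,"z":0,"wx":0,"wy":0,"wz":0,"claw":0.4}
  ]
}}

```text
time: 8.45
tool_pos: [531.8, -180.6, 298.3]
eef_rot: [-2.315, -2.122, 0.0]
force: [1.0, -0.5, -2.0]
gripper_width: 50.0
```

Run:
```python
from h import *
o=ctrl.get_obs();print(o['tool_pos'],o['eef_rot'],o['gripper_width'])
c=cam('wrist'); cv2.imwrite('pics/w3.png',c['frame']); spots(c,'wrist',['rest','pack_red'])
for p in ([542,-98,66],): print(w2px(c,p))
cap(c,[(0,8),(172,180)],w2px(c,[542,-98,66])[0],66,70)
```

```text
[ 531.80292232 -180.61491605  298.27822341] [-2.31509519e+00 -2.12237686e+00  3.23412725e-04] 49.951724677763515
wrist rest 0.85 [ 535. -159.   23.] [[323. 178.]]
wrist pack_red 0.87 [547. -95.  67.] [[330. 120.]]
[[324.93125407 123.37987082]]
cap 544.2 -96.8 size 50.0 60.9 yaw -6.9
```

View pics/w3.png

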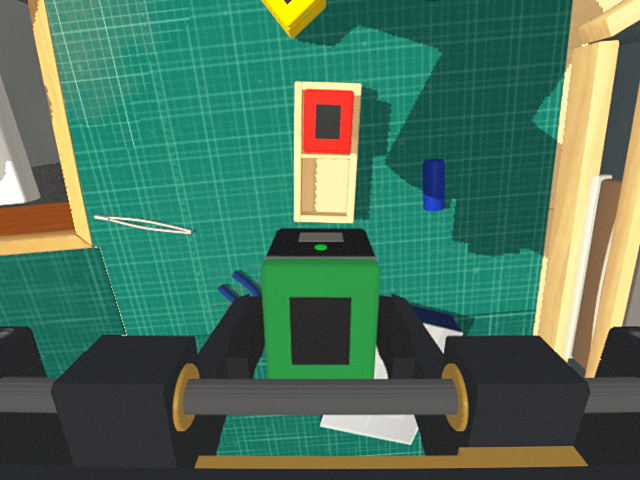

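```bash
cat > rest.py <<'E'
from h import *
c=cam('wrist')
hsv=cv2.cvtColor(c['frame'],cv2.COLOR_BGR2HSV)
m=((hsv[...,0]<32)&(hsv[...,2]>90)&(hsv[...,1]>30)).astype(np.uint8)*255
print(hsv[[90,218,190],[300,320,330]])
m=cv2.morphologyEx(m,cv2.MORPH_OPEN,np.ones((3,3)))
b=w2px(c,[537,-132,30])[0]; w=np.zeros_like(m); w[60:228,275:380]=255; m&=w
k=max(cv2.findContours(m,cv2.RETR_EXTERNAL,2)[0],key=cv2.contourArea); k=cv2.convexHull(k)
P=px2w(c,k.reshape(-1,2),30)[:,:2].astype(np.float32); r=cv2.minAreaRect(P); print(r, cv2.boundingRect(k))
(cx,cy),(a,bb),an=r
if a>bb: an+=90
an=np.deg2rad((an+90)%180-90); yv=np.array([-np.sin(an),np.cos(an)])
print('rest',cx,cy,np.rad2deg(an),'right',np.array([cx,cy])-36*yv,'left',np.array([cx,cy])+36*yv)
E
python3 rest.py
```

```text
[[ 26  83 255]
 [ 30  64 255]
 [ 27  80 255]]
((540.0023193359375, -133.89395141601562), (155.53456115722656, 72.60699462890625), 83.38953399658203) (293, 84, 69, 141)
rest 540.0023193359375 -133.89395141601562 -6.610466003417969 right [ 535.85804958 -169.65461456] left [544.14658909 -98.13328828]
```

```bash
python3 -c "
from h import *
plan(535.9,-169.7,90,-6.6)"
```

```text
shift [0.0094 0.0029 0.2087] turn [ 0.0001 -0.0002  0.0297]
```

Request:
{"api": "send_rows", "payload": {
  "moves": [
    {"x":0.009,"y":0.003,"z":0.04,"wx":0,"wy":0,"wz":0.03,"claw":0.4},
    {"x":0.009,"y":0.003,"z":0.08,"wx":0,"wy":0,"wz":0.03,"claw":0.4},
    {"x":0.009,"y":0.003,"z":0.12,"wx":0,"wy":0,"wz":0.03,"claw":0.4},
    {"x":0.009,"y":0.003,"z":0.155,"wx":0,"wy":0,"wz":0.03,"claw":0.4},
    {"x":0.009,"y":0.003,"z":0.18,"wx":0,"wy":0,"wz":0.03,"claw":0.4},
    {"x":0.009,"y":0.003,"z":0.2,"wx":0,"wy":0,"wz":0.03,"claw":0.4},
    {"x":0.009,"y":0.003,"z":0.208,"wx":0,"wy":0,"wz":0.03,"claw":0.4},
    {"x":0.009,"y":0.003,"z":0.208,"wx":0,"wy":0,"wz":0.03,"claw":0.4}
  ]
}}

```text
time: 9.45
tool_pos: [535.8, -170.7, 90.1]
eef_rot: [-2.346, -2.088, 0.001]
force: [0.4, -0.2, -2.2]
gripper_width: 49.9
```

```bash
python3 -c "
from h import *
o=ctrl.get_obs();print(o['tool_pos'],o['force'])
plan(535.9,-169.7,53,-6.6)"
```

```text
[ 535.81344775 -170.66450192   90.09266734] [ 0.43562683 -0.16932036 -2.16316016]
shift [0.0009 0.     0.0371] turn [-0.0011 -0.0006 -0.0009]
```

Request:
{"api": "send_rows", "payload": {
  "moves": [
    {"x":0.001,"y":0,"z":0.006,"wx":0,"wy":0,"wz":0,"claw":0.4},
    {"x":0.001,"y":0,"z":0.012,"wx":0,"wy":0,"wz":0,"claw":0.4},
    {"x":0.001,"y":0,"z":0.018,"wx":0,"wy":0,"wz":0,"claw":0.4},
    {"x":0.001,"y":0,"z":0.024,"wx":0,"wy":0,"wz":0,"claw":0.4},
    {"x":0.001,"y":0,"z":0.029,"wx":0,"wy":0,"wz":0,"claw":0.4},
    {"x":0.001,"y":0,"z":0.032,"wx":0,"wy":0,"wz":0,"claw":0.4},
    {"x":0.001,"y":0,"z":0.034,"wx":0,"wy":0,"wz":0,"claw":0.4}
  ]
}}

```text
time: 10.15
tool_pos: [536.0, -170.4, 56.2]
eef_rot: [-2.347, -2.088, 0.0]
force: [0.3, -0.7, -2.9]
gripper_width: 49.7
```

Request:
{"api": "send_rows", "payload": {
  "moves": [
    {"x":0,"y":0,"z":0.001,"wx":0,"wy":0,"wz":0,"claw":0.4},
    {"x":0,"y":0,"z":0.002,"wx":0,"wy":0,"wz":0,"claw":0.4}
  ]
}}

```text
time: 10.35
tool_pos: [536.1, -170.5, 54.6]
eef_rot: [2.347, 2.088, 0.0]
force: [0.3, 0.2, -2.1]
gripper_width: 49.7
```

Request:
{"api": "send_rows", "payload": {
  "moves": [
    {"x":0,"y":0,"z":0.001,"wx":0,"wy":0,"wz":0,"claw":0.4},
    {"x":0,"y":0,"z":0.0015,"wx":0,"wy":0,"wz":0,"claw":0.4}
  ]
}}

```text
time: 10.55
tool_pos: [536.0, -170.4, 53.0]
eef_rot: [2.347, 2.088, 0.0]
force: [0.0, 0.7, -2.3]
gripper_width: 49.7
```

Request:
{"api": "send_rows", "payload": {
  "moves": [
    {"x":0,"y":0,"z":0.0005,"wx":0,"wy":0,"wz":0,"claw":0.4}
  ]
}}

```text
time: 10.65
tool_pos: [536.1, -170.4, 52.6]
eef_rot: [2.347, 2.088, 0.0]
force: [-1.7, 0.3, 3.5]
gripper_width: 49.8
```

Contact with the floor. Now open and rise.

Request:
{"api": "send_rows", "payload": {
  "moves": [
    {"x":0,"y":0,"z":0,"wx":0,"wy":0,"wz":0,"claw":0.75},
    {"x":0,"y":0,"z":0,"wx":0,"wy":0,"wz":0,"claw":0.75},
    {"x":0,"y":0,"z":0,"wx":0,"wy":0,"wz":0,"claw":0.75},
    {"x":0,"y":0,"z":-0.005,"wx":0,"wy":0,"wz":0,"claw":1},
    {"x":0,"y":0,"z":-0.03,"wx":0,"wy":0,"wz":0,"claw":1},
    {"x":0,"y":0,"z":-0.07,"wx":0,"wy":0,"wz":0,"claw":1},
    {"x":0,"y":0,"z":-0.11,"wx":0,"wy":0,"wz":0,"claw":1},
    {"x":0,"y":0,"z":-0.15,"wx":0,"wy":0,"wz":0,"claw":1}
  ]
}}

```text
time: 11.45
tool_pos: [535.8, -170.3, 204.6]
eef_rot: [2.347, 2.088, 0.0]
force: [-0.4, -0.0, 0.0]
gripper_width: 87.8
```

Run:
```python
from h import *
print(ctrl.get_obs()['tool_pos'])
c=cam('wrist'); cv2.imwrite('pics/w4.png',c['frame'])
cap(c,[(0,8),(172,180)],w2px(c,[544,-97,66])[0],66,80)
cap(c,[(58,82)],w2px(c,[536,-170,66])[0],66,70)
```

```text
[ 535.75972195 -170.28475063  204.55173255]
cap 544.4 -96.8 size 50.2 60.5 yaw -6.7
cap 531.9 -172.2 size 54.3 65.6 yaw -5.5
```

View pics/w4.png

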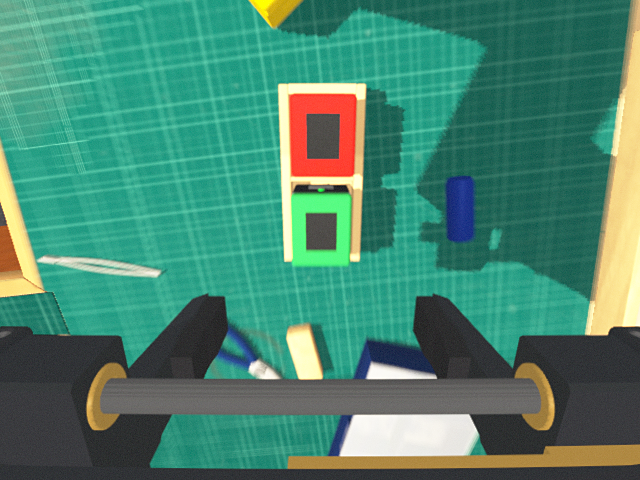

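The green pack stands in the right pocket (cap at (321,230)) and the red cap is at (323,135). Next is gripping the red pack.

```bash
python3 -c "
from h import *
plan(544.4,-96.8,53,-6.6)"
```

```text
shift [ 0.0754 -0.0038  0.158 ] turn [ 0.0101  0.0042 -0.0015]
```

Request:
{"api": "send_rows", "payload": {
  "moves": [
    {"x":0.04,"y":-0.002,"z":0.02,"wx":0,"wy":0,"wz":0,"claw":1},
    {"x":0.075,"y":-0.004,"z":0.05,"wx":0,"wy":0,"wz":0,"claw":1},
    {"x":0.075,"y":-0.004,"z":0.08,"wx":0,"wy":0,"wz":0,"claw":1},
    {"x":0.075,"y":-0.004,"z":0.105,"wx":0,"wy":0,"wz":0,"claw":1},
    {"x":0.075,"y":-0.004,"z":0.12,"wx":0,"wy":0,"wz":0,"claw":1},
    {"x":0.075,"y":-0.004,"z":0.12,"wx":0,"wy":0,"wz":0,"claw":1}
  ]
}}

```text
time: 12.1
tool_pos: [539.9, -95.1, 80.9]
eef_rot: [-2.345, -2.086, 0.003]
force: [-0.6, -0.4, -0.3]
gripper_width: 88.0
```

```bash
python3 -c "
from h import *
print(ctrl.get_obs()['tool_pos'])
plan(544.4,-96.8,53,-6.6)"
```

```text
[539.91407725 -95.07055992  80.88582165]
shift [-0.0012  0.0048  0.0279] turn [-0.0034 -0.0009 -0.0016]
```

Request:
{"api": "send_rows", "payload": {
  "force": 20,
  "moves": [
    {"x":-0.001,"y":0.005,"z":0.01,"wx":0,"wy":0,"wz":0,"claw":1},
    {"x":-0.001,"y":0.005,"z":0.02,"wx":0,"wy":0,"wz":0,"claw":1},
    {"x":-0.001,"y":0.005,"z":0.028,"wx":0,"wy":0,"wz":0,"claw":1},
    {"x":-0.001,"y":0.005,"z":0.028,"wx":0,"wy":0,"wz":0,"claw":0.4},
    {"x":-0.001,"y":0.005,"z":0.028,"wx":0,"wy":0,"wz":0,"claw":0.4},
    {"x":-0.001,"y":0.005,"z":0.028,"wx":0,"wy":0,"wz":0,"claw":0.4},
    {"x":-0.001,"y":0.005,"z":0.028,"wx":0,"wy":0,"wz":0,"claw":0.4},
    {"x":-0.001,"y":0.005,"z":0.028,"wx":0,"wy":0,"wz":0,"claw":0.4}
  ]
}}

```text
time: 12.9
tool_pos: [545.8, -97.1, 54.8]
eef_rot: [2.347, 2.087, 0.001]
force: [1.6, -0.2, 0.9]
gripper_width: 50.3
```

```bash
python3 -c "
from h import *
o=ctrl.get_obs();print(o['tool_pos'])
plan(*o['tool_pos'],-6.6)"
```

```text
[545.82349442 -97.10779711  54.79344262]
shift [0. 0. 0.] turn [ 0.0007  0.0002 -0.0017]
```

Request:
{"api": "send_rows", "payload": {
  "moves": [
    {"x":0,"y":0,"z":-0.003,"wx":0,"wy":0,"wz":0,"claw":0.4},
    {"x":0,"y":0,"z":-0.015,"wx":0,"wy":0,"wz":0,"claw":0.4},
    {"x":0,"y":0,"z":-0.04,"wx":0,"wy":0,"wz":0,"claw":0.4},
    {"x":0,"y":0,"z":-0.075,"wx":0,"wy":0,"wz":0,"claw":0.4},
    {"x":0.02,"y":0,"z":-0.11,"wx":0,"wy":0,"wz":0,"claw":0.4},
    {"x":0.05,"y":0,"z":-0.13,"wx":0,"wy":0,"wz":0,"claw":0.4},
    {"x":0.09,"y":0,"z":-0.13,"wx":0,"wy":0,"wz":0,"claw":0.4},
    {"x":0.13,"y":0,"z":-0.13,"wx":0,"wy":0,"wz":0,"claw":0.4}
  ]
}}

```text
time: 13.7
tool_pos: [560.9, 33.2, 186.2]
eef_rot: [2.347, 2.086, 0.002]
force: [-0.0, -0.4, -3.6]
gripper_width: 49.8
```

```bash
python3 -c "
from h import *
o=ctrl.get_obs();print(o['tool_pos'],o['gripper_width'],o['force'])
plan(499.5,152.9,170,-3.7)"
```

```text
[560.85058386  33.21583198 186.17383197] 49.844897817985284 [-0.02153217 -0.4236954  -3.56656833]
shift [ 0.1116 -0.075   0.016 ] turn [ 0.002   0.0001 -0.0509]
```

Request:
{"api": "send_rows", "payload": {
  "moves": [
    {"x":0.03,"y":-0.04,"z":0,"wx":0,"wy":0,"wz":-0.05,"claw":0.4},
    {"x":0.05,"y":-0.075,"z":0,"wx":0,"wy":0,"wz":-0.05,"claw":0.4},
    {"x":0.05,"y":-0.075,"z":0,"wx":0,"wy":0,"wz":-0.05,"claw":0.4},
    {"x":0.05,"y":-0.075,"z":0,"wx":0,"wy":0,"wz":-0.05,"claw":0.4}
  ]
}}

```text
time: 14.1
tool_pos: [492.0, 90.9, 185.5]
eef_rot: [2.29, 2.149, 0.001]
force: [0.2, 0.7, -2.2]
gripper_width: 49.7
```

Run:
```python
from h import *
print(ctrl.get_obs()['tool_pos'])
c=cam('wrist'); cv2.imwrite('pics/w5.png',c['frame'])
uv=w2px(c,[499,153,84])[0]; print(uv)
cap(c,[(18,34)],uv,84,80)
plan(499.5,152.9,150,-3.7)
```

```text
[491.98663206  90.8968601  185.52286225]
[326.94344397 156.42518771]
cap 499.1 151.7 size 59.6 70.6 yaw -3.6
shift [0.0629 0.0027 0.0353] turn [0.0015 0.0002 0.0001]
```

View pics/w5.png

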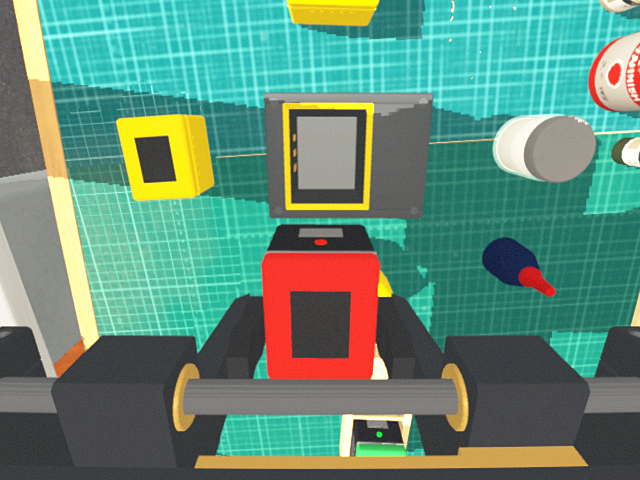

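The empty bay is at about (328,157) with the carriage up. I'll go over it with the red pack.

Request:
{"api": "send_rows", "payload": {
  "moves": [
    {"x":0.03,"y":0.003,"z":0,"wx":0,"wy":0,"wz":0,"claw":0.4},
    {"x":0.055,"y":0.003,"z":0.01,"wx":0,"wy":0,"wz":0,"claw":0.4},
    {"x":0.0625,"y":0.003,"z":0.03,"wx":0,"wy":0,"wz":0,"claw":0.4},
    {"x":0.0625,"y":0.003,"z":0.045,"wx":0,"wy":0,"wz":0,"claw":0.4},
    {"x":0.0625,"y":0.003,"z":0.045,"wx":0,"wy":0,"wz":0,"claw":0.4}
  ]
}}

```text
time: 14.65
tool_pos: [499.2, 152.0, 137.8]
eef_rot: [-2.291, -2.146, 0.004]
force: [0.4, -0.2, -2.1]
gripper_width: 49.3
```

```bash
python3 -c "
from h import *
o=ctrl.get_obs();print(o['tool_pos'],o['gripper_width'],o['force'])
plan(499.3,152.3,130,-3.7)"
```

```text
[499.24407925 152.02880495 137.83540606] 49.311165487800714 [ 0.40964854 -0.20088178 -2.10730804]
shift [0.0003 0.0001 0.0078] turn [-0.0033  0.0005 -0.0009]
```

Request:
{"api": "send_rows", "payload": {
  "moves": [
    {"x":0,"y":0,"z":0.004,"wx":0,"wy":0,"wz":0,"claw":0.4},
    {"x":0,"y":0,"z":0.006,"wx":0,"wy":0,"wz":0,"claw":0.4},
    {"x":0,"y":0,"z":0.008,"wx":0,"wy":0,"wz":0,"claw":0.4},
    {"x":0,"y":0,"z":0.01,"wx":0,"wy":0,"wz":0,"claw":0.4}
  ]
}}

```text
time: 15.05
tool_pos: [499.5, 152.5, 129.8]
eef_rot: [2.292, 2.148, 0.001]
force: [-0.2, 0.3, -2.2]
gripper_width: 50.0
```

Request:
{"api": "send_rows", "payload": {
  "moves": [
    {"x":0,"y":0,"z":0.002,"wx":0,"wy":0,"wz":0,"claw":0.4},
    {"x":0,"y":0,"z":0.004,"wx":0,"wy":0,"wz":0,"claw":0.4}
  ]
}}

```text
time: 15.25
tool_pos: [499.2, 152.6, 125.5]
eef_rot: [2.292, 2.148, 0.0]
force: [-0.1, 0.6, -2.4]
gripper_width: 49.7
```

Request:
{"api": "send_rows", "payload": {
  "moves": [
    {"x":0,"y":0,"z":0.003,"wx":0,"wy":0,"wz":0,"claw":0.4},
    {"x":0,"y":0,"z":0.006,"wx":0,"wy":0,"wz":0,"claw":0.4},
    {"x":0,"y":0,"z":0.009,"wx":0,"wy":0,"wz":0,"claw":0.4},
    {"x":0,"y":0,"z":0.012,"wx":0,"wy":0,"wz":0,"claw":0.4}
  ]
}}

```text
time: 15.65
tool_pos: [499.4, 152.6, 113.3]
eef_rot: [2.292, 2.148, 0.0]
force: [1.6, -2.1, -0.7]
gripper_width: 49.7
```

Request:
{"api": "send_rows", "payload": {
  "moves": [
    {"x":0,"y":0,"z":0.004,"wx":0,"wy":0,"wz":0,"claw":0.4},
    {"x":0,"y":0,"z":0.008,"wx":0,"wy":0,"wz":0,"claw":0.4},
    {"x":0,"y":0,"z":0.012,"wx":0,"wy":0,"wz":0,"claw":0.4},
    {"x":0,"y":0,"z":0.015,"wx":0,"wy":0,"wz":0,"claw":0.4}
  ]
}}

```text
time: 16.05
tool_pos: [499.4, 152.6, 98.2]
eef_rot: [2.292, 2.148, 0.0]
force: [3.0, -1.2, -0.9]
gripper_width: 49.9
```

Request:
{"api": "send_rows", "payload": {
  "moves": [
    {"x":-0.0003,"y":0.0004,"z":0.002,"wx":0,"wy":0,"wz":0,"claw":0.4},
    {"x":-0.0003,"y":0.0004,"z":0.0035,"wx":0,"wy":0,"wz":0,"claw":0.4},
    {"x":-0.0003,"y":0.0004,"z":0.0045,"wx":0,"wy":0,"wz":0,"claw":0.4}
  ]
}}

```text
time: 16.35
tool_pos: [499.5, 152.4, 93.8]
eef_rot: [-2.292, -2.148, 0.0]
force: [1.0, 0.5, -2.0]
gripper_width: 49.9
```

Request:
{"api": "send_rows", "payload": {
  "moves": [
    {"x":0,"y":0,"z":0.0008,"wx":0,"wy":0,"wz":0,"claw":0.4}
  ]
}}

```text
time: 16.45
tool_pos: [499.5, 152.4, 93.2]
eef_rot: [-2.292, -2.149, -0.0]
force: [-0.8, -1.6, 3.0]
gripper_width: 50.0
```

Request:
{"api": "send_rows", "payload": {
  "moves": [
    {"x":0,"y":0,"z":0,"wx":0,"wy":0,"wz":0,"claw":0.7},
    {"x":0,"y":0,"z":0,"wx":0,"wy":0,"wz":0,"claw":0.7},
    {"x":0,"y":0,"z":0,"wx":0,"wy":0,"wz":0,"claw":0.7},
    {"x":0,"y":0,"z":-0.01,"wx":0,"wy":0,"wz":0,"claw":0.7},
    {"x":0,"y":0,"z":-0.03,"wx":0,"wy":0,"wz":0,"claw":0.7},
    {"x":0,"y":0,"z":-0.03,"wx":0,"wy":0,"wz":0,"claw":0},
    {"x":0,"y":0,"z":-0.03,"wx":0,"wy":0,"wz":0,"claw":0},
    {"x":0,"y":0,"z":-0.03,"wx":0,"wy":0,"wz":0,"claw":0}
  ]
}}

```text
time: 17.25
tool_pos: [499.2, 152.3, 122.7]
eef_rot: [-2.292, -2.148, 0.001]
force: [-0.3, 0.0, 0.3]
gripper_width: 39.6
```

Request:
{"api": "send_rows", "payload": {
  "moves": [
    {"x":0,"y":0,"z":0,"wx":0,"wy":0,"wz":0,"claw":0},
    {"x":0,"y":0,"z":0,"wx":0,"wy":0,"wz":0,"claw":0},
    {"x":0,"y":0,"z":0,"wx":0,"wy":0,"wz":0,"claw":0},
    {"x":0,"y":0,"z":0,"wx":0,"wy":0,"wz":0,"claw":0},
    {"x":0,"y":0,"z":0.005,"wx":0,"wy":0,"wz":0,"claw":0},
    {"x":0,"y":0,"z":0.01,"wx":0,"wy":0,"wz":0,"claw":0},
    {"x":0,"y":0,"z":0.013,"wx":0,"wy":0,"wz":0,"claw":0},
    {"x":0,"y":0,"z":0.015,"wx":0,"wy":0,"wz":0,"claw":0}
  ]
}}

```text
time: 18.05
tool_pos: [499.4, 152.3, 107.7]
eef_rot: [-2.292, -2.148, 0.001]
force: [0.2, 0.8, 0.1]
gripper_width: 0.5
```

Request:
{"api": "send_rows", "payload": {
  "moves": [
    {"x":0,"y":0,"z":0.001,"wx":0,"wy":0,"wz":0,"claw":0},
    {"x":0,"y":0,"z":0.002,"wx":0,"wy":0,"wz":0,"claw":0},
    {"x":0,"y":0,"z":0.003,"wx":0,"wy":0,"wz":0,"claw":0},
    {"x":0,"y":0,"z":0.004,"wx":0,"wy":0,"wz":0,"claw":0},
    {"x":0,"y":0,"z":0.005,"wx":0,"wy":0,"wz":0,"claw":0},
    {"x":0,"y":0,"z":0.006,"wx":0,"wy":0,"wz":0,"claw":0},
    {"x":0,"y":0,"z":0.007,"wx":0,"wy":0,"wz":0,"claw":0},
    {"x":0,"y":0,"z":0.008,"wx":0,"wy":0,"wz":0,"claw":0}
  ]
}}

```text
time: 18.85
tool_pos: [499.6, 152.3, 100.2]
eef_rot: [2.292, 2.148, 0.0]
force: [-0.3, -0.1, 4.1]
gripper_width: 0.5
```

Request:
{"api": "send_rows", "payload": {
  "moves": [
    {"x":0,"y":0,"z":0.001,"wx":0,"wy":0,"wz":0,"claw":0},
    {"x":0,"y":0,"z":0.002,"wx":0,"wy":0,"wz":0,"claw":0},
    {"x":0,"y":0,"z":0.003,"wx":0,"wy":0,"wz":0,"claw":0},
    {"x":0,"y":0,"z":0.004,"wx":0,"wy":0,"wz":0,"claw":0},
    {"x":0,"y":0,"z":0.005,"wx":0,"wy":0,"wz":0,"claw":0},
    {"x":0,"y":0,"z":0.006,"wx":0,"wy":0,"wz":0,"claw":0},
    {"x":0,"y":0,"z":0.007,"wx":0,"wy":0,"wz":0,"claw":0},
    {"x":0,"y":0,"z":0.008,"wx":0,"wy":0,"wz":0,"claw":0}
  ]
}}

```text
time: 19.65
tool_pos: [499.7, 152.3, 92.2]
eef_rot: [2.292, 2.148, 0.0]
force: [-1.3, -0.2, 5.3]
gripper_width: 0.8
```

Request:
{"api": "send_rows", "payload": {
  "moves": [
    {"x":0,"y":0,"z":0.001,"wx":0,"wy":0,"wz":0,"claw":0},
    {"x":0,"y":0,"z":0.002,"wx":0,"wy":0,"wz":0,"claw":0},
    {"x":0,"y":0,"z":0.003,"wx":0,"wy":0,"wz":0,"claw":0},
    {"x":0,"y":0,"z":0.004,"wx":0,"wy":0,"wz":0,"claw":0},
    {"x":0,"y":0,"z":0.005,"wx":0,"wy":0,"wz":0,"claw":0},
    {"x":0,"y":0,"z":0.006,"wx":0,"wy":0,"wz":0,"claw":0},
    {"x":0,"y":0,"z":0.007,"wx":0,"wy":0,"wz":0,"claw":0},
    {"x":0,"y":0,"z":0.008,"wx":0,"wy":0,"wz":0,"claw":0}
  ]
}}

```text
time: 20.45
tool_pos: [499.6, 152.3, 84.2]
eef_rot: [2.292, 2.148, 0.0]
force: [-1.6, -0.6, 5.0]
gripper_width: 0.3
```

Request:
{"api": "send_rows", "payload": {
  "moves": [
    {"x":0,"y":0,"z":0.001,"wx":0,"wy":0,"wz":0,"claw":0},
    {"x":0,"y":0,"z":0.002,"wx":0,"wy":0,"wz":0,"claw":0},
    {"x":0,"y":0,"z":0.003,"wx":0,"wy":0,"wz":0,"claw":0},
    {"x":0,"y":0,"z":0.004,"wx":0,"wy":0,"wz":0,"claw":0},
    {"x":0,"y":0,"z":0.005,"wx":0,"wy":0,"wz":0,"claw":0},
    {"x":0,"y":0,"z":0.006,"wx":0,"wy":0,"wz":0,"claw":0}
  ]
}}

```text
time: 21.05
tool_pos: [499.6, 152.3, 78.2]
eef_rot: [2.292, 2.148, 0.0]
force: [-0.0, -0.6, 7.0]
gripper_width: 0.5
```

Request:
{"api": "send_rows", "payload": {
  "moves": [
    {"x":0,"y":0,"z":0.001,"wx":0,"wy":0,"wz":0,"claw":0}
  ]
}}

```text
time: 21.15
tool_pos: [499.6, 152.3, 77.5]
eef_rot: [2.292, 2.148, 0.0]
force: [-3.4, 0.3, 14.6]
gripper_width: 0.4
```

The stop is reached at 14.6 N. I'll release slowly, then rise to look.

Request:
{"api": "send_rows", "payload": {
  "moves": [
    {"x":0,"y":0,"z":-0.001,"wx":0,"wy":0,"wz":0,"claw":0},
    {"x":0,"y":0,"z":-0.003,"wx":0,"wy":0,"wz":0,"claw":0},
    {"x":0,"y":0,"z":-0.006,"wx":0,"wy":0,"wz":0,"claw":0},
    {"x":0,"y":0,"z":-0.01,"wx":0,"wy":0,"wz":0,"claw":0},
    {"x":0,"y":0,"z":-0.03,"wx":0,"wy":0,"wz":0,"claw":0},
    {"x":0,"y":0,"z":-0.08,"wx":0,"wy":0,"wz":0,"claw":0},
    {"x":0.02,"y":0,"z":-0.13,"wx":0,"wy":0,"wz":0,"claw":0},
    {"x":0.02,"y":0,"z":-0.16,"wx":0,"wy":0,"wz":0,"claw":0}
  ]
}}

```text
time: 21.95
tool_pos: [500.8, 173.4, 240.0]
eef_rot: [2.29, 2.149, 0.003]
force: [0.4, -0.6, -0.3]
gripper_width: 0.2
```

Request:
{"api": "send_rows", "payload": {
  "moves": [
    {"x":0,"y":0,"z":-0.04,"wx":0,"wy":0,"wz":0,"claw":0},
    {"x":0,"y":0,"z":-0.06,"wx":0,"wy":0,"wz":0,"claw":0},
    {"x":0,"y":0,"z":-0.06,"wx":0,"wy":0,"wz":0,"claw":0}
  ]
}}

```text
time: 22.25
tool_pos: [501.4, 172.4, 299.6]
eef_rot: [2.29, 2.147, 0.006]
force: [0.5, 0.7, 0.0]
gripper_width: 1.1
```

Run:
```python
from h import *
print(ctrl.get_obs()['tool_pos'])
c=cam('wrist'); uv=w2px(c,[499,152,84])[0]; print(uv)
for z in (84,104): cap(c,[(0,8),(172,180)],uv,z,50)
t=cam('top')
cap(t,[(50,82)],w2px(t,[536,-170,66])[0],66,22)
a=cv2.resize(c['frame'][130:330,200:460],(520,400)); p=w2px(t,[530,-130,40])[0].astype(int)
b=cv2.resize(t['frame'][p[1]-50:p[1]+50,p[0]-35:p[0]+35],(280,400)); cv2.imwrite('pics/fin.png',np.hstack([a,b]))
```

```text
[501.36486436 172.40369013 299.55877841]
[319.75959369 226.63768632]
cap 498.4 153.6 size 49.5 60.5 yaw -3.9
cap 498.7 159.4 size 46.7 57.2 yaw -3.9
cap 534.1 -167.8 size 50.5 61.5 yaw -6.1
```

View pics/fin.png

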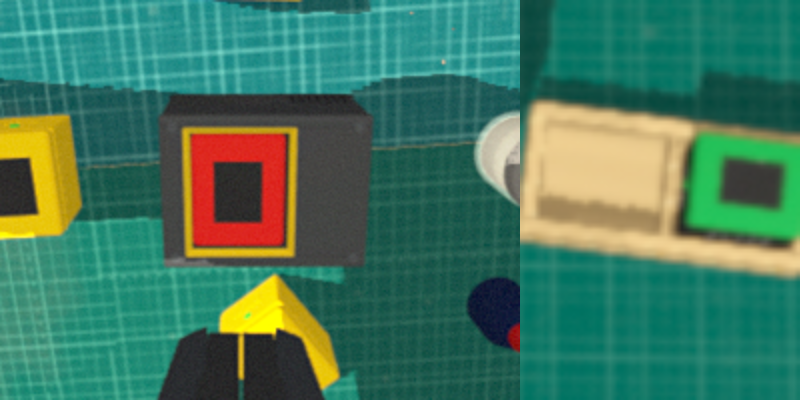

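The red pack sits flush, with the yellow mouth visible all round it at crop (238,190). The green pack is in the right pocket at (750,185). The robot is clear of everything, so I'm handing in.

```bash
python3 -c "
from cell import ctrl
print(ctrl.close_job())"
```

```text
the job is handed in; nothing more can be done
None
```

The packs are swapped and the job is handed in at about 22 s of the 72 s allowed. I got no verdict back.

- **Green pack:** I pressed it until the stop at about 12 N, and it popped up. It then went into the right pocket of the rest with about 3.5 N read at the floor contact.
- **Red pack:** I put it on the raised carriage and pressed at about 10 mm/s until the stop at 14.6 N. That is just over the 11–14 N advised but well under the 25 N limit. The catch held it when I let go.

**Last checks:**
- **Red cap in the dock:** it looks flush with the dock's top. Its measured size fits that height (49.5 x 60.5 mm) and not the popped-up one. It is about 1–2 mm from the bay's centre, at a yaw that matches the bay's.
- **Green cap in the rest:** it measures about 2–3 mm from the pocket's centre and is upright.
- **Robot and other things:** the arm is well clear of everything. It never went near the glue bottle, parts jar or putty tube, but I did not re-measure their positions at the end.

**Measurements that disagreed:**
- An early top-camera fit of the green cap, partly in shadow, was about 6 mm off the wrist camera's in y. I used the wrist camera.
- A wrist-camera fit of the green cap just after I set it down read about 4–5 mm off and too large (54 x 66 mm). The last top-camera fit had the right size (50.5 x 61.5 mm), so I trusted that one.

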